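Fit the hub and end cap to the plaster-turning stand

ROBOT

A 7-joint arm with a two-finger parallel gripper is mounted at the origin on the work surface. World frame = base frame: x ahead of the robot, y to its left, z up, the work surface at z = 0. Lengths are in m, angles in rad, forces in N, time in s.
With the tool pointing down it reaches from about 0.4 to 0.875 m from the base axis. Payload 6.5 kg.
Tool frame: the origin (TCP) lies at the very end of the fingers, on their centre line; the grasp point (between the pads) lies 19 mm behind it; z points along the fingers, y is the line along which they close (so a half turn about z gives the same grasp; the last joint's range is limited). The gripper opens to 85 mm and grips with 20 to 120 N. Pads are 22 mm wide; open, the fingers measure 114 mm over their backs; the gripper's body (76 mm by 85 mm) begins 54 mm behind the grasp point. The pads swing forward as they close: fully open they stand 13 mm farther back than shut.
Start: joints at [-0.066, 0.536, -0.004, 1.538, 0.003, 1.067, -0.071], TCP at [0.65, 0, 0.231] pointing down, gripper open.
Joint ranges: [-2.7, 2.7], [-0.37, 2.16], [-1.27, 1.26], [0.24, 2.4], [-1.31, 4.45], [0.19, 1.91], [-2.76, 2.76]. Speed limits (rad/s): [2.39, 2.39, 3.14, 3.14, 3.14, 3.14, 3.14].

INTERFACE

Orientations are given as a 3x3 rotation matrix whose columns are the frame's x, y, z axes.
In Python, from plant import * gives the robot as it stands. The module is installed in compiled form; this text tells all that it offers.
- The arm moves only by the tool carry_out, never from a script. Its argument "targets" is a list of rows, each a list of 3 entries, a list of its own where there are three numbers: the shift along the world's x, y, z in cm, then the turn, a rotation vector about the world's x, y, z in degrees, then the closure, from 0 (fully open) to 1 (shut). In form: [[[tx, ty, tz], [ax, ay, az], jaw], ...]. A call has 1 to 5 rows; each row is the pose to reach, as a shift and turn from the pose commanded when the call began; what a row does not reach only later rows make up. A row lasts 1/12 s, in which the tool goes at most 41.7 mm and 7.16 degrees, less where a joint would pass 70% of its speed; a pose out of reach is approached as far as the arm can. A call with a gripper value outside its range is refused whole. The fingers move at their own pace and stop on an object; the grip force is fixed at half the most. Time passes only in rows, so rows that repeat a pose let the fingers close. It gives the time, the measured TCP pose, the force, the opening and the grip force at its end, in the units of the state.
- get_obs(): the state, without advancing time (a new reading comes with each control period).
- get_image(name): name is "scene" or "side" or "wrist"; returns a dict with "image" (420x560x3 uint8, red, green, blue), "vertical_fov" (degrees; the focal length in pixels is half the picture's height over the tangent of half this angle, whatever the lens; pixels are square), "cx", "cy" (the principal point, pixels), "position" and "orientation" of the camera in the world. Camera axes: x right, y down, z forward; pixel columns grow to the right and rows downward; lengths in m; the calibration is good to about 2 mm. A picture is of the moment at which its call begins. There is no depth.
- close_job(): hands the job in; it is judged then, once.
Trained networks look in a picture, given as the dict that the camera call returned (one of the last four; its "shot" number tells which), for a name from the list of things; names that differ only in an ending like _2 or _b are one class to them, and where a whole thing is asked for, a point or a joint stands for the part that bears it (a point fixed in the world has none). Each returns a list of dicts, best first, with "conf" (0 to 1); they miss things now and then, are a little off and sometimes report something else, mostly with a low value. They report only what shows in the picture. A call takes as long as a camera call. They do not tell look-alikes from the thing itself.
- cut_out(picture, target): "mask" (420x560 bool, what is visible of it) and "rect" ([left, top, right, bottom] as shares, 0 to 1, of the picture: columns of its width, rows of its height, round what is visible of it).
- landmark_of(picture, target): "xy" ([column, row] as shares, 0 to 1, of the picture: columns of its width, rows of its height: a listed point, or the origin of a listed thing).
The state is a dict: "time": time; "q": joint angles; "qvel": joint speeds; "tau": joint torques, N m; "position": TCP position; "eef_rot": TCP orientation; "wrist_force": force on the tool from outside, world axes, zero at the start; "wrist_torque": the same for the moment, N m; "gripper_width": opening from 0.0 (shut) to 1.0 (fully open); "finger_force": force on a finger pad.
Only numpy, scipy, OpenCV 4.12 (cv2) and the standard library are available. Lean on these libraries where they do the work, as an engineer would, in place of code of your own. Each camera call takes 0.05 s, during which the arm holds its last target. There are 200 camera calls.

TASK

Set up the plaster-turning stand: place the blue flanged hub flange down over the upright steel spindle, fully home on the seat, and let go of it; then fit the orange end cap flange down over the spindle tip so that it sits flat on the hub. Lower both gently, do not drop them, and leave the green hub, whose bore is too small, where it is.

Things in the scene. Friction and masses are not known exactly. Their poses are not given: they have to be found in the camera images.
- hub_center (a point): Blue flanged hub, loose, standing flange down: flange 90 mm diameter, 6 mm thick; plain round boss 52 mm diameter above it, to be gripped; 56 mm high in all. Bore 34 mm, open at both ends. About 0.3 kg. Point: on its axis, half-way up (28 mm above its underside); z up along the axis. Its yaw does not matter.
- cap_center (a point): Orange flanged end cap, loose, standing flange down: flange 80 mm diameter, 6 mm thick; plain round boss 50 mm diameter, closed on top (small dark dot); 56 mm high in all. Bore 34 mm, 42 mm deep, open below only. About 0.16 kg. Point: on its axis, half-way up (28 mm above its underside); z up along the axis. Yaw does not matter.
- spare_center (a point): Green flanged hub, the wrong one, to be left alone: outside as the blue hub (flange 90 mm, boss 52 mm, 56 mm high), but its bore is only 14 mm, too small for the spindle. Loose, flange down. Point: on its axis, half-way up.
- seat (a point): Fixed turning stand: steel disc 116 mm wide, on it an aluminium seat disc 96 mm wide, its top 30 mm above the bench, with an upright spindle 22 mm thick (hubs have 6 mm play all round) ending 70 mm above the seat, last 8 mm tapered. Point: on the spindle axis at the seat's top face, z up. A hub fully home has its centre 28 mm above this point, a cap flat on that hub 84 mm above it.
Not all that is in view belongs to the job. Of the things like the part that bears hub_center, leave any that is purple; of the rest the larger one is meant.

How it is judged:
By the outcome, as a careful person would: the job done as asked, in the order asked, and still so for the second after the job is handed in, with the robot touching nothing.
It also fails if it takes over 58 s, if anything falls off the work surface, if the arm or the gripper's body presses on something with over 40 N, if the wrist force passes 120 N, or if a joint passes its speed limit or range.

## Working session

There is one attempt and no reset: what is moved stays moved. The work goes in short steps, Python scripts to look and compute and a tool call to move; the robot and the scene stay as the last step left them, time stands still between calls to the robot, and variables do not carry over. Pictures are saved under pics/ and viewed, at most 13 in all, crops included, and the job is handed in when it is done.

Besides the shell and the picture viewer there is one more tool, called after "Call:" as name(argument=value, ...), one argument or row to a line, values as JSON. carry_out: Moves the arm, as the interface text tells. Its arguments: {"type":"object","properties":{"targets":{"type":"array","items":{"type":"array"}}},"required":["targets"]}

```bash
mkdir -p pics
cat > h.py <<'E'
from plant import *
import numpy as np, cv2
def f(p): return p["image"].shape[0]/2/np.tan(np.radians(p["vertical_fov"])/2)
def ray(p,u,v):
    d=np.array([(u-p["cx"])/f(p),(v-p["cy"])/f(p),1.]); return np.array(p["position"]),np.array(p["orientation"])@d
def at_z(p,u,v,z):
    o,d=ray(p,u,v); return o+d*(z-o[2])/d[2]
def proj(p,X):
    c=np.array(p["orientation"]).T@(np.array(X)-p["position"]); return c[0]/c[2]*f(p)+p["cx"],c[1]/c[2]*f(p)+p["cy"]
def tri(a,b):
    (o1,d1),(o2,d2)=a,b
    A=np.stack([d1,-d2],1); s=np.linalg.lstsq(A,o2-o1,rcond=None)[0]
    x,y=o1+s[0]*d1,o2+s[1]*d2; return (x+y)/2,np.linalg.norm(x-y)
def save(p,n): cv2.imwrite(f"pics/{n}.png",p["image"][:,:,::-1])
E
python3 - <<'E'
from h import *
np.set_printoptions(precision=4,suppress=True)
for n in ["scene","side","wrist"]:
    p=get_image(n); save(p,n+"0"); print(n,p["position"],p["vertical_fov"],p["cx"],p["cy"])
    for t,z in [("hub_center",.028),("cap_center",.028),("spare_center",.028),("seat",.03)]:
        for r in landmark_of(p,t)[:4]:
            u,v=r["xy"][0]*560,r["xy"][1]*420; print(t,round(r["conf"],2),round(u),round(v),at_z(p,u,v,z)[:2])
print(get_obs()["time"])
a=cv2.imread("pics/scene0.png");b=cv2.imread("pics/side0.png")
E
```

```text
scene [ 0.7785 -0.5053  0.7346] 46.77264704710388 283.4180496337611 204.59109961189603
hub_center 0.88 270 361 [ 0.636  -0.2791]
hub_center 0.86 169 236 [ 0.3676 -0.1702]
hub_center 0.8 180 313 [ 0.4726 -0.2809]
cap_center 0.82 238 211 [ 0.4437 -0.0629]
spare_center 0.84 329 276 [ 0.6496 -0.1054]
seat 0.82 334 148 [0.5303 0.169 ]
side [0.4619 0.5084 0.5559] 54.789561805996634 279.7911953318635 210.920453788232
hub_center 0.64 311 147 [ 0.4631 -0.2887]
hub_center 0.61 360 186 [ 0.3608 -0.1519]
cap_center 0.75 319 216 [ 0.4432 -0.0557]
spare_center 0.66 219 191 [ 0.6476 -0.1186]
seat 0.83 256 313 [0.5352 0.1665]
wrist [0.6491 0.0839 0.3736] 60.36634186967134 280.08271244365255 207.7642438067805
hub_center 0.78 271 395 [ 0.638  -0.2772]
hub_center 0.76 25 309 [ 0.3633 -0.1547]
cap_center 0.78 83 234 [ 0.4441 -0.0631]
spare_center 0.67 276 275 [ 0.644  -0.1116]
0.75
```

View pics/scene0.png

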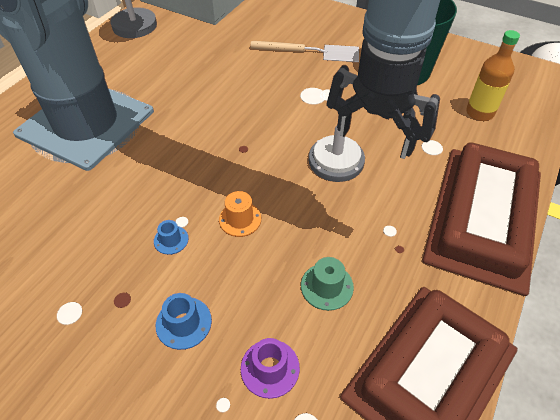

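View pics/side0.png

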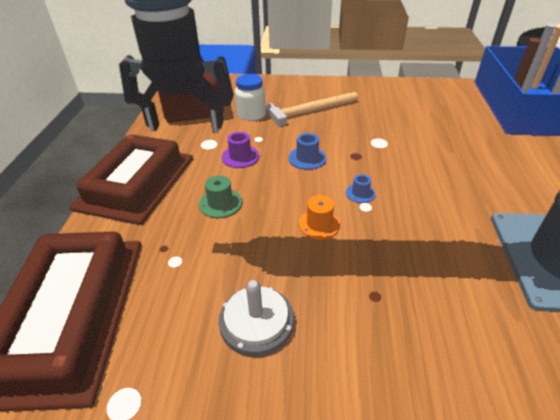

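In the scene picture there are three candidates for hub_center: purple (270,361), which is excluded, small blue (169,236) and large blue (180,313). The large blue one fits, because of the non-purple hubs the larger is meant. The orange cap is at (238,211), the green spare at (329,276) and the stand at (334,148). I'll confirm the choice in a crop.

Run:
```python
from h import *
np.set_printoptions(precision=4,suppress=True)
im=cv2.imread("pics/scene0.png")[190:410,110:330]; cv2.imwrite("pics/crop0.png",cv2.resize(im,None,fx=2.7,fy=2.7,interpolation=cv2.INTER_CUBIC))
P=[get_image("scene"),get_image("side")]
def near(p,t,g):
    L=[(r["xy"][0]*560,r["xy"][1]*420) for r in landmark_of(p,t)]
    return min(L,key=lambda q:np.hypot(*np.subtract(q,proj(p,g))))
for t,g in [("hub_center",[.468,-.285,.028]),("cap_center",[.444,-.06,.028]),("seat",[.533,.168,.03])]:
    print(t,*tri(*[ray(p,*near(p,t,g)) for p in P]))
for t,g in [("hub_center",[.468,-.285,.028])]:
  for m in cut_out(P[0],t):
    r=np.array(m["rect"])*[560,420,560,420]; v=m["mask"]; print(r.round(), v.sum(), P[0]["image"][v].mean(0).round())
o=get_obs(); print(o["position"],o["eef_rot"],o["time"],o["wrist_force"])
```

```text
hub_center [ 0.4701 -0.2818  0.0303] 0.009679783116584432
cap_center [ 0.4434 -0.0642  0.0248] 0.007217445825847609
seat [0.5366 0.1706 0.0315] 0.0007485600938784899
[153. 222. 190. 256.] 898 [ 73. 117. 167.]
[241. 337. 300. 398.] 2796 [148.  84. 165.]
[155. 292. 213. 351.] 2379 [ 73. 118. 169.]
[ 0.65   -0.      0.2313] [[-0.  1. -0.]
 [ 1.  0. -0.]
 [-0. -0. -1.]] 1.2 [0.7731 0.071  0.0415]
```

View pics/crop0.png

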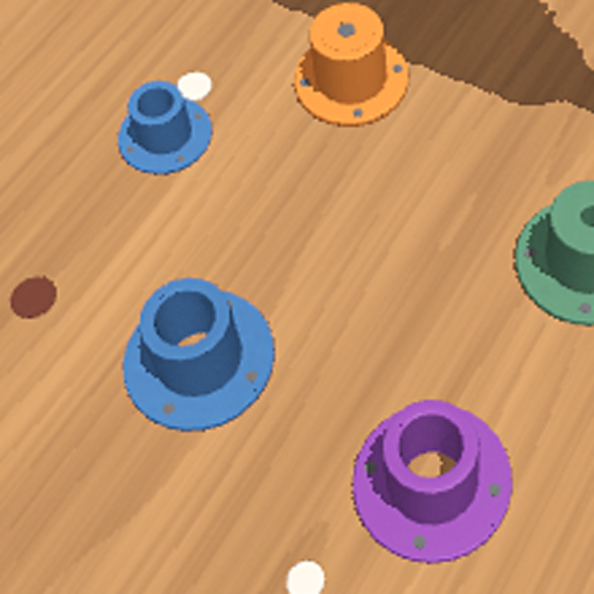

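The crop shows the large blue hub at about (190,350), clearly bigger than the small blue one at (160,130), so it is the target. I'm moving above it now.

Call:
carry_out(
  targets=[
    [[-2, -3.1, 0], [0, 0, 0], 0],
    [[-4, -6.3, 0], [0, 0, 0], 0],
    [[-6, -9.4, 0], [0, 0, 0], 0],
    [[-8, -12.6, 0], [0, 0, 0], 0],
    [[-10, -15.7, 0], [0, 0, 0], 0],
  ],
)

```text
time: 1.62
position: [0.5489, -0.1585, 0.2315]
eef_rot: [[-0.0, 1.0, 0.0], [1.0, 0.0, -0.0], [-0.0, 0.0, -1.0]]
wrist_force: [0.8, -0.7, -0.5]
gripper_width: 1.003
finger_force: 0.0
```

Call:
carry_out(
  targets=[
    [[-2, -3.1, 0], [0, 0, 0], 0],
    [[-4, -6.3, 0], [0, 0, 0], 0],
    [[-6, -9.4, 0], [0, 0, 0], 0],
    [[-8, -12.5, 0], [0, 0, 0], 0],
    [[-8, -12.5, 0], [0, 0, 0], 0],
  ],
)

```text
time: 2.03
position: [0.4645, -0.2901, 0.2316]
eef_rot: [[0.011, 1.0, -0.002], [1.0, -0.011, -0.004], [-0.004, -0.002, -1.0]]
wrist_force: [0.3, -0.0, 0.0]
gripper_width: 0.997
finger_force: 0.0
```

```bash
cat > look.py <<'E'
import sys
from h import *
np.set_printoptions(precision=4,suppress=True)
# look.py target z guessx guessy [savename]
t,z,gx,gy=sys.argv[1],*map(float,sys.argv[2:5])
o=get_obs(); print(round(o["time"],2),o["position"],o["wrist_force"],o["gripper_width"])
p=get_image("wrist")
if len(sys.argv)>5: save(p,sys.argv[5])
for r in landmark_of(p,t):
    print("lm",round(r["conf"],2),at_z(p,r["xy"][0]*560,r["xy"][1]*420,z)[:2])
E
python3 look.py hub_center .028 0 0 wr1
```

```text
2.03 [ 0.4645 -0.2901  0.2316] [ 0.3487 -0.0305  0.0118] 0.9965290378327931
lm 0.87 [ 0.6337 -0.28  ]
lm 0.75 [ 0.4744 -0.2832]
lm 0.75 [ 0.3573 -0.1652]
```

View pics/wr1.png

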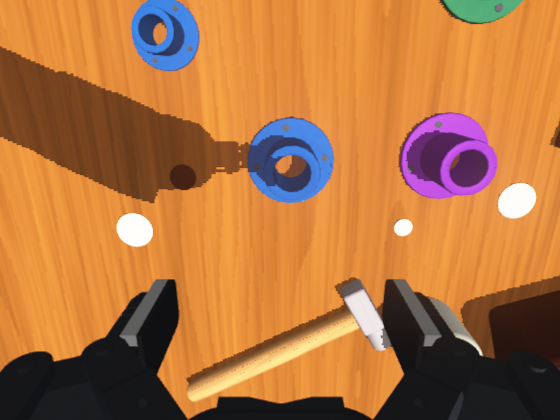

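The wrist view shows the large blue hub at about (291,160), purple at (450,160), and a hammer at (340,330), clear of the hub. I'll take the axis from the flange outline.

```bash
cat > fl.py <<'E'
import sys
from h import *
np.set_printoptions(precision=4,suppress=True)
# flange centre from cut_out mask hull ellipse: fl.py target z gx gy [cam]
t,z,gx,gy=sys.argv[1],*map(float,sys.argv[2:5])
p=get_image(sys.argv[5] if len(sys.argv)>5 else "wrist"); g=np.array(proj(p,[gx,gy,z]))
o=get_obs(); print(round(o["time"],2),o["position"],o["wrist_force"],o["gripper_width"])
for m in cut_out(p,t):
    ys,xs=np.nonzero(m["mask"]); h=cv2.convexHull(np.stack([xs,ys],1).astype(np.int32))
    e=cv2.fitEllipse(h); print(round(m["conf"],2),np.array(e[0]),np.array(e[1]),at_z(p,*e[0],z)[:2])
E
python3 fl.py hub_center .006 .47 -.283
```

```text
2.18 [ 0.4702 -0.2818  0.2314] [0.1178 0.6352 0.4503] 0.9974052335837923
0.94 [285.5    166.6916] [83.9678 85.5274] [ 0.4734 -0.2807]
0.64 [441.545  165.2556] [86.9134 97.0556] [ 0.6349 -0.2797]
0.58 [161.8481  41.0849] [65.3856 75.1171] [ 0.3583 -0.1614]
```

Call:
carry_out(
  targets=[
    [[0.3, 0.1, -4], [0, 0, 0], 0],
    [[0.3, 0.1, -8], [0, 0, 0], 0],
    [[0.3, 0.1, -12], [0, 0, 0], 0],
    [[0.3, 0.1, -14], [0, 0, 0], 0],
    [[0.3, 0.1, -14], [0, 0, 0], 0],
  ],
)

```text
time: 2.65
position: [0.4709, -0.2773, 0.0868]
eef_rot: [[-0.003, 1.0, -0.007], [1.0, 0.003, 0.005], [0.005, -0.007, -1.0]]
wrist_force: [-0.6, 0.0, 0.2]
gripper_width: 0.999
finger_force: 0.0
```

```bash
python3 look.py hub_center .028 0 0 wr2; python3 fl.py hub_center .006 .47 -.283
```

```text
2.65 [ 0.4709 -0.2773  0.0868] [-0.6087  0.0191  0.2153] 0.9994733548066645
lm 0.92 [ 0.6326 -0.2791]
lm 0.89 [ 0.362  -0.1647]
lm 0.73 [ 0.4734 -0.2841]
2.8 [ 0.4746 -0.2806  0.0926] [1.4519 0.6955 0.5655] 0.9965479032719684
0.84 [282.1125 221.736 ] [129.9228 139.7364] [ 0.4741 -0.2837]
0.71 [536.2712 220.2019] [138.347 177.964] [ 0.6454 -0.282 ]
0.64 [67.0244  7.2372] [113.5971 162.6575] [ 0.3529 -0.1552]
0.38 [555.232   1.652] [ 6.0576 13.0704] [ 0.6258 -0.1519]
```

View pics/wr2.png

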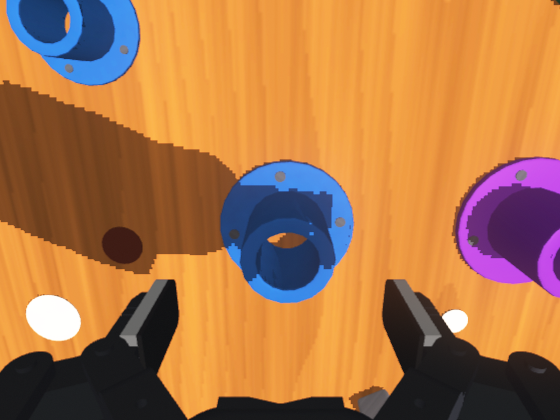

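The hub at about (287,240) sits centred between the fingers (mid column about 281). Descending and gripping.

Call:
carry_out(
  targets=[
    [[0.1, -0.2, -2], [0, 0, 0], 0],
    [[0.1, -0.2, -4], [0, 0, 0], 0],
    [[0.1, -0.2, -6], [0, 0, 0], 0],
    [[0.1, -0.2, -7.2], [0, 0, 0], 0],
    [[0.1, -0.2, -7.2], [0, 0, 0], 0],
  ],
)

```text
time: 3.27
position: [0.4737, -0.2825, 0.0186]
eef_rot: [[-0.0, 1.0, -0.001], [1.0, 0.0, 0.001], [0.001, -0.001, -1.0]]
wrist_force: [-0.5, 0.2, 0.3]
gripper_width: 1.002
finger_force: 0.0
```

Call:
carry_out(
  targets=[
    [[0, 0, 0], [0, 0, 0], 0.2],
    [[0, 0, 0], [0, 0, 0], 0.5],
    [[0, 0, 0], [0, 0, 0], 1],
    [[0, 0, 0], [0, 0, 0], 1],
    [[0, 0, 0], [0, 0, 0], 1],
  ],
)

```text
time: 3.68
position: [0.475, -0.2836, 0.021]
eef_rot: [[0.0, 1.0, 0.002], [1.0, -0.0, -0.001], [-0.001, 0.002, -1.0]]
wrist_force: [-0.7, 0.2, 6.3]
gripper_width: 0.587
finger_force: 62.5
```

Call:
carry_out(
  targets=[
    [[0, 0, 0], [0, 0, 0], 1],
    [[0, 0, 0], [0, 0, 0], 1],
    [[0, 0, 0], [0, 0, 0], 1],
    [[0, 0, 0], [0, 0, 0], 1],
    [[0, 0, 0], [0, 0, 0], 1],
  ],
)

```text
time: 4.1
position: [0.475, -0.2836, 0.021]
eef_rot: [[0.0, 1.0, 0.002], [1.0, -0.0, -0.001], [-0.001, 0.002, -1.0]]
wrist_force: [-0.0, 0.4, 6.8]
gripper_width: 0.585
finger_force: 62.5
```

Call:
carry_out(
  targets=[
    [[0, 0, 1.5], [0, 0, 0], 1],
    [[0, 0, 4.5], [0, 0, 0], 1],
    [[0, 0, 8.5], [0, 0, 0], 1],
    [[0, 0, 12.5], [0, 0, 0], 1],
    [[0, 0, 15], [0, 0, 0], 1],
  ],
)

```text
time: 4.52
position: [0.4751, -0.2837, 0.1737]
eef_rot: [[0.0, 1.0, 0.004], [1.0, -0.0, -0.002], [-0.002, 0.004, -1.0]]
wrist_force: [0.9, -1.2, -3.3]
gripper_width: 0.585
finger_force: 63.8
```

```bash
python3 look.py hub_center .178 0 0 wr3; python3 fl.py hub_center .156 .47 -.283 | head -2
```

```text
4.52 [ 0.4751 -0.2837  0.1737] [ 0.8956 -1.1851 -3.3018] 0.5853539931056098
lm 0.93 [ 0.5509 -0.2381]
lm 0.71 [ 0.4192 -0.1823]
lm 0.69 [ 0.4741 -0.2853]
4.67 [ 0.4752 -0.2837  0.1717] [ 0.0558  0.3305 -4.6368] 0.584242206008398
0.79 [280.5837 278.0531] [185.785  214.3806] [ 0.4763 -0.2935]
```

View pics/wr3.png

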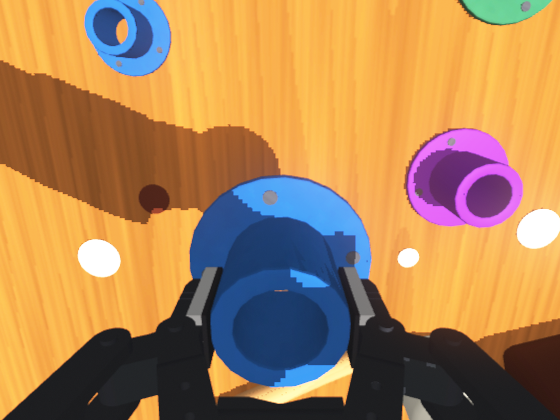

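The hub is held squarely, with its bore rim centred at (281,327). Next I'm moving short of the spindle so the wrist camera can see it.

Call:
carry_out(
  targets=[
    [[0.7, 3.9, 0], [0, 0, 0], 1],
    [[1.4, 7.8, 0], [0, 0, 0], 1],
    [[2.1, 11.7, 0], [0, 0, 0], 1],
    [[2.8, 15.6, 0], [0, 0, 0], 1],
    [[3.5, 19.5, 0], [0, 0, 0], 1],
  ],
)

```text
time: 5.13
position: [0.5072, -0.086, 0.1672]
eef_rot: [[0.0, 1.0, -0.004], [1.0, -0.0, 0.0], [0.0, -0.004, -1.0]]
wrist_force: [1.7, -0.9, -3.1]
gripper_width: 0.58
finger_force: 63.6
```

Call:
carry_out(
  targets=[
    [[0.7, 3.9, 0], [0, 0, 0], 1],
    [[1.4, 7.8, 0], [0, 0, 0], 1],
    [[2.1, 11.7, 0], [0, 0, 0], 1],
    [[2.6, 14, 0], [0, 0, 0], 1],
    [[2.6, 14, 0], [0, 0, 0], 1],
  ],
)

```text
time: 5.55
position: [0.534, 0.0598, 0.1673]
eef_rot: [[-0.01, 1.0, -0.003], [1.0, 0.01, 0.004], [0.004, -0.003, -1.0]]
wrist_force: [0.2, 0.7, -3.2]
gripper_width: 0.584
finger_force: 63.6
```

Run:
```python
from h import *
np.set_printoptions(precision=4,suppress=True)
o=get_obs();print(o["time"],o["position"])
get_image("side")
P=[get_image(n) for n in ("scene","side","wrist")]; save(P[2],"wr4"); R=[]
for p in P:
    L=[(r["xy"][0]*560,r["xy"][1]*420) for r in landmark_of(p,"seat") if r["conf"]>.4]; 
    for u in L[:1]: R.append(ray(p,*u)); print(p["shot"],u,at_z(p,*u,.03))
if len(R)==3: print(tri(R[0],R[1]),tri(R[0],R[2]),tri(R[1],R[2]))
```

```text
5.55 [0.534  0.0598 0.1673]
13 (334.6, 148.512) [0.5318 0.1681 0.03  ]
14 (254.408, 313.32) [0.5375 0.1669 0.03  ]
15 (288.008, 37.8) [0.5373 0.166  0.03  ]
(array([0.5348, 0.1671, 0.0317]), np.float64(0.0050893991006493835)) (array([0.5353, 0.1646, 0.0347]), np.float64(0.004246521907286153)) (array([0.5375, 0.1661, 0.0289]), np.float64(0.0003049205340021961))
```

View pics/wr4.png

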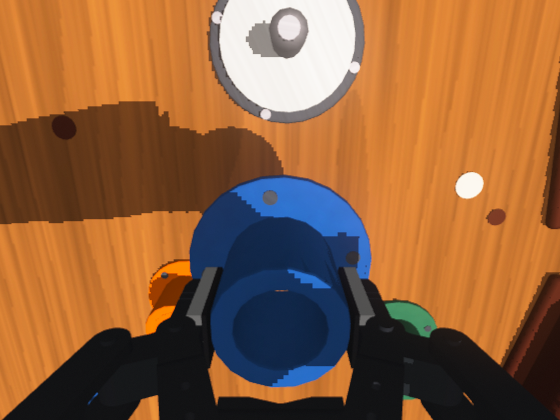

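The wrist view shows the spindle tip at about (289,26) and the seat disc at about (287,38), with the held hub's rim at (281,327). I'll measure tip against hub in the same camera.

Run:
```python
from h import *
np.set_printoptions(precision=4,suppress=True)
p=get_image("wrist"); o=get_obs(); z=o["position"][2]; print(o["position"],o["eef_rot"])
hsv=cv2.cvtColor(p["image"],cv2.COLOR_RGB2HSV)
print("tip",at_z(p,289,26,.1),"seat centre col/row 287,38",at_z(p,287,38,.03))
print("rim",at_z(p,281,327,z+.035), "bore px top/bot", at_z(p,281,290,z+.035),at_z(p,281,365,z+.035))
fl=((hsv[...,0]>100)&(hsv[...,0]<120)&(hsv[...,1]>150))
fl[:, :190]=0; fl[:,372:]=0
for r in (180,200,220,240,255,265): 
    c=np.nonzero(fl[r])[0]; print(r,c.min(),c.max())
r=np.nonzero(fl[:,281])[0]; print(r.min(),r.max())
# flange front edge: top row -> y of flange edge at underside+.006
print("edge",at_z(p,281,r.min(),z-.021+.006))
print([proj(p,[o["position"][0],o["position"][1]+d,z-.015]) for d in (.045,-.045)])
```

```text
[0.5347 0.0507 0.169 ] [[ 0.0021  1.     -0.0006]
 [ 1.     -0.0021 -0.0005]
 [-0.0005 -0.0006 -1.    ]]
tip [0.5383 0.1633 0.1   ] seat centre col/row 287,38 [0.5383 0.1652 0.03  ]
rim [0.5339 0.0531 0.204 ] bore px top/bot [0.534  0.0681 0.204 ] [0.5339 0.0364 0.204 ]
180 252 307
200 216 343
220 201 360
240 192 367
255 190 369
265 191 369
176 385
edge [0.534  0.0955 0.154 ]
[(np.float64(282.6012138846097), np.float64(175.6895254404759)), (np.float64(282.5873816640518), np.float64(342.10947823071706))]
```

Call:
carry_out(
  targets=[
    [[0.1, 3, 0], [0, 0, 0], 1],
    [[0.2, 6.5, 0], [0, 0, 0], 1],
    [[0.3, 9.5, 0], [0, 0, 0], 1],
    [[0.4, 11.4, 0], [0, 0, 0], 1],
    [[0.4, 11.4, 0], [0, 0, 0], 1],
  ],
)

```text
time: 6.37
position: [0.5386, 0.1718, 0.1694]
eef_rot: [[-0.006, 1.0, 0.001], [1.0, 0.006, 0.004], [0.004, 0.001, -1.0]]
wrist_force: [-0.7, 0.6, -4.2]
gripper_width: 0.581
finger_force: 63.6
```

Call:
carry_out(
  targets=[
    [[0, 0, 0], [0, 0, 0], 1],
    [[0, 0, -0.8], [0, 0, 0], 1],
    [[0, 0, -2], [0, 0, 0], 1],
    [[0, 0, -3], [0, 0, 0], 1],
    [[0, 0, -3], [0, 0, 0], 1],
  ],
)

```text
time: 6.78
position: [0.5371, 0.1641, 0.1363]
eef_rot: [[0.001, 1.0, -0.005], [1.0, -0.001, -0.002], [-0.002, -0.005, -1.0]]
wrist_force: [-0.5, -0.4, -3.7]
gripper_width: 0.581
finger_force: 63.6
```

Run:
```python
from h import *
np.set_printoptions(precision=4,suppress=True)
p=get_image("wrist");o=get_obs();print(o["time"],o["position"],o["wrist_force"])
a=p["image"][:,:,::-1]; b=get_image("side")["image"][:,:,::-1]
cv2.imwrite("pics/w5.png",np.hstack([cv2.resize(a[180:420,140:420],(400,343)),cv2.resize(b[150:390,120:400],(400,343))]))
```

```text
6.8333 [0.5376 0.1646 0.1373] [-0.4612  0.4531 -2.8362]
```

View pics/w5.png

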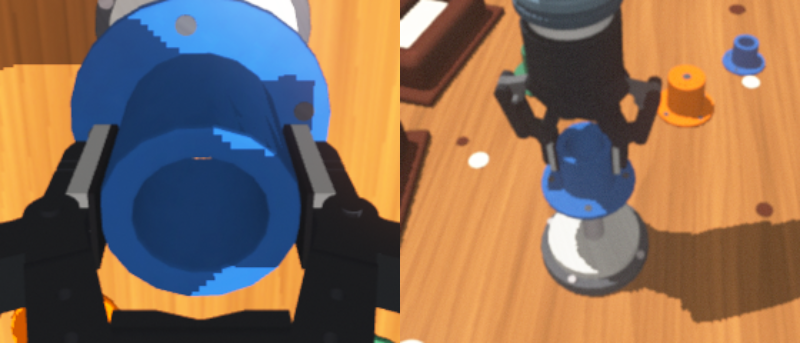

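The side view shows the hub right over the spindle. I'll lower it in steps and watch the force.

Call:
carry_out(
  targets=[
    [[0, 0, -0.8], [0, 0, 0], 1],
    [[0, 0, -1.4], [0, 0, 0], 1],
    [[0, 0, -2], [0, 0, 0], 1],
    [[0, 0, -2.5], [0, 0, 0], 1],
    [[0, 0, -2.5], [0, 0, 0], 1],
  ],
)

```text
time: 7.3
position: [0.5381, 0.1657, 0.113]
eef_rot: [[-0.0, 1.0, -0.002], [1.0, 0.0, -0.001], [-0.001, -0.002, -1.0]]
wrist_force: [0.2, 0.3, -2.9]
gripper_width: 0.588
finger_force: 63.6
```

Call:
carry_out(
  targets=[
    [[0, 0, -1.2], [0, 0, 0], 1],
    [[0, 0, -2.5], [0, 0, 0], 1],
    [[0, 0, -3.8], [0, 0, 0], 1],
    [[0, 0, -5], [0, 0, 0], 1],
    [[0, 0, -5.4], [0, 0, 0], 1],
  ],
)

```text
time: 7.72
position: [0.5378, 0.1656, 0.0581]
eef_rot: [[-0.0, 1.0, -0.003], [1.0, 0.0, -0.001], [-0.001, -0.003, -1.0]]
wrist_force: [-0.7, -0.5, -3.7]
gripper_width: 0.582
finger_force: 63.7
```

Call:
carry_out(
  targets=[
    [[0, 0, 0], [0, 0, 0], 1],
    [[0, 0, -0.2], [0, 0, 0], 1],
    [[0, 0, -0.4], [0, 0, 0], 1],
    [[0, 0, -0.5], [0, 0, 0], 1],
    [[0, 0, -0.5], [0, 0, 0], 1],
  ],
)

```text
time: 8.13
position: [0.5392, 0.1661, 0.0555]
eef_rot: [[-0.0, 1.0, 0.0], [1.0, 0.0, 0.0], [0.0, 0.0, -1.0]]
wrist_force: [-0.0, -0.4, -3.5]
gripper_width: 0.587
finger_force: 63.7
```

Call:
carry_out(
  targets=[
    [[0, 0, -0.1], [0, 0, 0], 1],
    [[0, 0, -0.2], [0, 0, 0], 1],
    [[0, 0, -0.3], [0, 0, 0], 1],
    [[0, 0, -0.35], [0, 0, 0], 1],
    [[0, 0, -0.35], [0, 0, 0], 1],
  ],
)

```text
time: 8.55
position: [0.5389, 0.166, 0.0517]
eef_rot: [[-0.0, 1.0, -0.0], [1.0, 0.0, -0.0], [-0.0, -0.0, -1.0]]
wrist_force: [-0.2, -0.0, -3.7]
gripper_width: 0.582
finger_force: 63.7
```

Call:
carry_out(
  targets=[
    [[0, 0, -0.05], [0, 0, 0], 1],
    [[0, 0, -0.1], [0, 0, 0], 1],
    [[0, 0, -0.15], [0, 0, 0], 1],
    [[0, 0, -0.2], [0, 0, 0], 1],
    [[0, 0, -0.2], [0, 0, 0], 1],
  ],
)

```text
time: 8.97
position: [0.5391, 0.166, 0.051]
eef_rot: [[0.0, 1.0, 0.0], [1.0, -0.0, -0.0], [-0.0, 0.0, -1.0]]
wrist_force: [-5.1, -0.6, 10.7]
gripper_width: 0.579
finger_force: 65.1
```

The hub is on the seat (+10.7 N). Releasing and backing off.

Call:
carry_out(
  targets=[
    [[0, 0, 0.1], [0, 0, 0], 1],
    [[0, 0, 0.1], [0, 0, 0], 0.4],
    [[0, 0, 0.1], [0, 0, 0], 0],
    [[0, 0, 0.1], [0, 0, 0], 0],
    [[0, 0, 0.1], [0, 0, 0], 0],
  ],
)

```text
time: 9.38
position: [0.5392, 0.1661, 0.0508]
eef_rot: [[-0.0, 1.0, 0.0], [1.0, 0.0, 0.0], [0.0, 0.0, -1.0]]
wrist_force: [1.0, 0.4, -0.7]
gripper_width: 0.987
finger_force: 0.0
```

Call:
carry_out(
  targets=[
    [[0, 0, 1], [0, 0, 0], 0],
    [[0, 0, 4], [0, 0, 0], 0],
    [[0, 0, 8], [0, 0, 0], 0],
    [[0, 0, 12], [0, 0, 0], 0],
    [[0, 0, 15], [0, 0, 0], 0],
  ],
)

```text
time: 9.8
position: [0.5398, 0.1662, 0.2047]
eef_rot: [[0.0, 1.0, 0.003], [1.0, -0.0, 0.001], [0.001, 0.003, -1.0]]
wrist_force: [0.7, -0.1, 0.9]
gripper_width: 1.001
finger_force: 0.0
```

Call:
carry_out(
  targets=[
    [[-1.5, -3.7, 0], [0, 0, 0], 0],
    [[-3, -7.4, 0], [0, 0, 0], 0],
    [[-4.5, -11.1, 0], [0, 0, 0], 0],
    [[-6, -14.8, 0], [0, 0, 0], 0],
    [[-7.5, -18.5, 0], [0, 0, 0], 0],
  ],
)

```text
time: 10.22
position: [0.4631, -0.0205, 0.2016]
eef_rot: [[-0.0, 1.0, 0.001], [1.0, 0.0, 0.0], [0.0, 0.001, -1.0]]
wrist_force: [0.9, -0.2, 0.3]
gripper_width: 0.999
finger_force: 0.0
```

Call:
carry_out(
  targets=[
    [[-1, -2, 0], [0, 0, 0], 0],
    [[-2, -4.4, 0], [0, 0, 0], 0],
    [[-2, -4.4, 0], [0, 0, 0], 0],
    [[-2, -4.4, -3], [0, 0, 0], 0],
    [[-2, -4.4, -5], [0, 0, 0], 0],
  ],
)

```text
time: 10.63
position: [0.4447, -0.0633, 0.151]
eef_rot: [[0.001, 1.0, 0.003], [1.0, -0.001, 0.0], [0.0, 0.003, -1.0]]
wrist_force: [1.0, 0.2, -0.8]
gripper_width: 0.999
finger_force: 0.0
```

Run:
```python
from h import *
np.set_printoptions(precision=4,suppress=True)
get_image("scene");get_image("scene");o=get_obs();print(o["time"],o["position"],o["gripper_width"])
p=get_image("wrist"); s=get_image("side"); c=get_image("scene")
for q in (p,s,c):
    for r in landmark_of(q,"cap_center")[:2]: print("cap",r["conf"],at_z(q,r["xy"][0]*560,r["xy"][1]*420,.028)[:2])
for q in (s,c):
    for r in landmark_of(q,"hub_center"): print("hub",r["conf"],at_z(q,r["xy"][0]*560,r["xy"][1]*420,.058)[:2])
cv2.imwrite("pics/w6.png",np.hstack([cv2.resize(p["image"],(400,300)),cv2.resize(s["image"][200:410,120:400],(400,300))])[:,:,::-1])
```

```text
10.7333 [ 0.442  -0.0626  0.1491] 0.9984365080451879
cap 0.9 [ 0.4422 -0.0624]
cap 0.73 [0.5403 0.1447]
cap 0.97 [ 0.4448 -0.059 ]
hub 0.93 [ 0.6168 -0.2323]
hub 0.79 [ 0.3671 -0.1052]
hub 0.66 [0.5298 0.1717]
hub 0.88 [ 0.6413 -0.2889]
hub 0.72 [ 0.3884 -0.1887]
hub 0.57 [0.5378 0.1726]
```

View pics/w6.png

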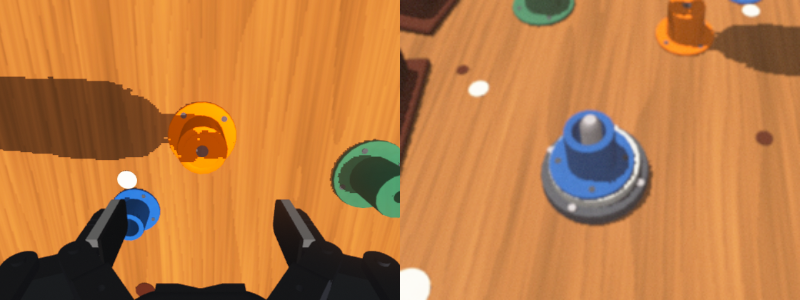

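The hub is seated flat on the stand (right panel, 590,160), and the cap is at about (203,140) in the left panel, under the gripper. Grasping the cap.

Call:
carry_out(
  targets=[
    [[0, 0.1, -3.5], [0, 0, 0], 0],
    [[0, 0.1, -7], [0, 0, 0], 0],
    [[0, 0.1, -10.5], [0, 0, 0], 0],
    [[0, 0.1, -12.5], [0, 0, 0], 0],
    [[0, 0.1, -13], [0, 0, 0], 0],
  ],
)

```text
time: 11.55
position: [0.442, -0.0617, 0.0183]
eef_rot: [[-0.0, 1.0, -0.005], [1.0, 0.0, 0.0], [0.0, -0.005, -1.0]]
wrist_force: [-0.5, -0.0, 0.2]
gripper_width: 1.005
finger_force: 0.0
```

Call:
carry_out(
  targets=[
    [[0, 0, 0], [0, 0, 0], 0],
    [[0, 0, 0], [0, 0, 0], 0.2],
    [[0, 0, 0], [0, 0, 0], 0.5],
    [[0, 0, 0], [0, 0, 0], 1],
    [[0, 0, 0], [0, 0, 0], 1],
  ],
)

```text
time: 11.97
position: [0.4449, -0.0621, 0.0226]
eef_rot: [[-0.0, 1.0, 0.002], [1.0, 0.0, -0.0], [-0.0, 0.002, -1.0]]
wrist_force: [-2.0, 0.5, 12.5]
gripper_width: 0.579
finger_force: 59.8
```

Call:
carry_out(
  targets=[
    [[0, 0, 0], [0, 0, 0], 1],
    [[0, 0, 0], [0, 0, 0], 1],
    [[0, 0, 0], [0, 0, 0], 1],
    [[0, 0, 0], [0, 0, 0], 1],
    [[0, 0, 0], [0, 0, 0], 1],
  ],
)

```text
time: 12.38
position: [0.4449, -0.0621, 0.0226]
eef_rot: [[-0.0, 1.0, 0.002], [1.0, 0.0, -0.0], [-0.0, 0.002, -1.0]]
wrist_force: [-2.3, -0.1, 13.0]
gripper_width: 0.577
finger_force: 59.8
```

Call:
carry_out(
  targets=[
    [[0, 0, 1.5], [0, 0, 0], 1],
    [[0, 0, 4.5], [0, 0, 0], 1],
    [[0, 0, 8.5], [0, 0, 0], 1],
    [[0, 0, 12.5], [0, 0, 0], 1],
    [[0, 0, 15.5], [0, 0, 0], 1],
  ],
)

```text
time: 12.8
position: [0.4446, -0.0621, 0.1795]
eef_rot: [[0.0, 1.0, 0.004], [1.0, -0.0, -0.0], [-0.0, 0.004, -1.0]]
wrist_force: [0.9, 0.0, -2.6]
gripper_width: 0.575
finger_force: 62.7
```

Call:
carry_out(
  targets=[
    [[2.5, 2.9, 0], [0, 0, 0], 1],
    [[5, 5.8, 0], [0, 0, 0], 1],
    [[7.5, 8.7, 0], [0, 0, 0], 1],
    [[9.4, 11.4, 0], [0, 0, 0], 1],
    [[9.4, 11.4, 0], [0, 0, 0], 1],
  ],
)

```text
time: 13.22
position: [0.5417, 0.0597, 0.1772]
eef_rot: [[-0.008, 1.0, 0.005], [1.0, 0.008, 0.005], [0.005, 0.005, -1.0]]
wrist_force: [0.9, 0.7, -1.5]
gripper_width: 0.58
finger_force: 62.8
```

Run:
```python
from h import *
get_image("scene");get_image("scene");get_image("scene")
np.set_printoptions(precision=4,suppress=True)
o=get_obs();z=o["position"][2];print(o["time"],o["position"],o["gripper_width"],o["wrist_force"])
p=get_image("wrist");save(p,"w7")
for r in landmark_of(p,"cap_center"): print("cap",r["conf"],np.array(r["xy"])*[560,420],at_z(p,r["xy"][0]*560,r["xy"][1]*420,z-.0226+.028)[:2])
hsv=cv2.cvtColor(p["image"],cv2.COLOR_RGB2HSV)
h,s,v=cv2.split(hsv); g=((h>4)&(h<19)&(s>200)).astype(np.uint8)
r=np.nonzero(g[:,281])[0];print(r.min(), r.max(),at_z(p,281,r[r>130].min(),z-.0226+.006))
print([proj(p,[.538,.1655,q]) for q in(.03,.1)])
```

```text
13.3667 [0.5374 0.0517 0.176 ] 0.5733870129199163 [-0.0524 -1.2156 -2.4188]
184 377 [0.5368 0.0927 0.1594]
[(np.float64(282.5890280741049), np.float64(40.83543084517905)), (np.float64(283.2319226756274), np.float64(26.298916596571672))]
```

View pics/w7.png

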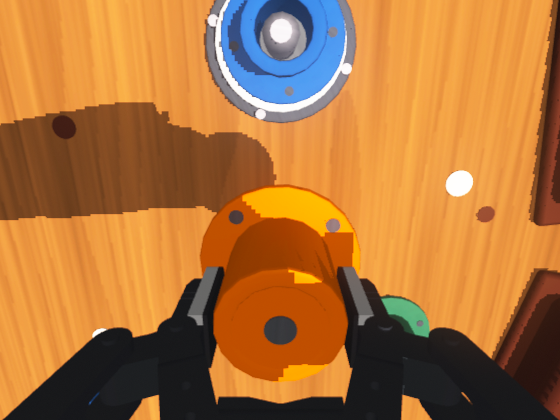

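The cap is held squarely (dot at 280,330), with the hub and spindle tip ahead at (281,30). Moving over the tip and lowering.

Call:
carry_out(
  targets=[
    [[0, 3, 0], [0, 0, 0], 1],
    [[0, 6.5, 0], [0, 0, 0], 1],
    [[0, 9.5, 0], [0, 0, 0], 1],
    [[0, 11.3, 0], [0, 0, 0], 1],
    [[0, 11.3, 0], [0, 0, 0], 1],
  ],
)

```text
time: 13.88
position: [0.537, 0.1696, 0.1761]
eef_rot: [[-0.005, 1.0, 0.0], [1.0, 0.005, 0.003], [0.003, 0.0, -1.0]]
wrist_force: [0.2, 0.6, -1.7]
gripper_width: 0.574
finger_force: 62.8
```

Call:
carry_out(
  targets=[
    [[0, 0, 0], [0, 0, 0], 1],
    [[0, 0, 0], [0, 0, 0], 1],
    [[0, 0, -1], [0, 0, 0], 1],
    [[0, 0, -2.5], [0, 0, 0], 1],
    [[0, 0, -3.5], [0, 0, 0], 1],
  ],
)

```text
time: 14.3
position: [0.5376, 0.1631, 0.1393]
eef_rot: [[0.002, 1.0, -0.001], [1.0, -0.002, -0.001], [-0.001, -0.001, -1.0]]
wrist_force: [-0.8, 0.6, -1.8]
gripper_width: 0.576
finger_force: 62.8
```

Call:
carry_out(
  targets=[
    [[0, 0, 0], [0, 0, 0], 1],
    [[0, 0, -0.5], [0, 0, 0], 1],
    [[0, 0, -1], [0, 0, 0], 1],
    [[0, 0, -1.5], [0, 0, 0], 1],
    [[0, 0, -1.5], [0, 0, 0], 1],
  ],
)

```text
time: 14.72
position: [0.5375, 0.1648, 0.125]
eef_rot: [[0.0, 1.0, -0.001], [1.0, -0.0, -0.0], [-0.0, -0.001, -1.0]]
wrist_force: [-0.4, -0.1, -2.1]
gripper_width: 0.573
finger_force: 62.8
```

Call:
carry_out(
  targets=[
    [[0, 0, -0.3], [0, 0, 0], 1],
    [[0, 0, -0.6], [0, 0, 0], 1],
    [[0, 0, -0.9], [0, 0, 0], 1],
    [[0, 0, -1.2], [0, 0, 0], 1],
    [[0, 0, -1.2], [0, 0, 0], 1],
  ],
)

```text
time: 15.13
position: [0.5376, 0.1649, 0.1132]
eef_rot: [[-0.0, 1.0, -0.001], [1.0, 0.0, -0.0], [-0.0, -0.001, -1.0]]
wrist_force: [-0.2, -0.3, -1.4]
gripper_width: 0.569
finger_force: 62.8
```

Call:
carry_out(
  targets=[
    [[0, 0, -0.1], [0, 0, 0], 1],
    [[0, 0, -0.2], [0, 0, 0], 1],
    [[0, 0, -0.3], [0, 0, 0], 1],
    [[0, 0, -0.4], [0, 0, 0], 1],
    [[0, 0, -0.4], [0, 0, 0], 1],
  ],
)

```text
time: 15.55
position: [0.5379, 0.165, 0.1096]
eef_rot: [[-0.0, 1.0, -0.0], [1.0, 0.0, -0.0], [-0.0, -0.0, -1.0]]
wrist_force: [-0.7, -0.3, -0.8]
gripper_width: 0.576
finger_force: 62.8
```

Call:
carry_out(
  targets=[
    [[0, 0, -0.05], [0, 0, 0], 1],
    [[0, 0, -0.1], [0, 0, 0], 1],
    [[0, 0, -0.15], [0, 0, 0], 1],
    [[0, 0, -0.15], [0, 0, 0], 1],
    [[0, 0, -0.15], [0, 0, 0], 1],
  ],
)

```text
time: 15.97
position: [0.5381, 0.1651, 0.1087]
eef_rot: [[-0.0, 1.0, 0.0], [1.0, 0.0, 0.0], [0.0, 0.0, -1.0]]
wrist_force: [-1.8, -0.4, 5.2]
gripper_width: 0.573
finger_force: 63.3
```

Contact is at the expected height. Releasing and backing off.

Call:
carry_out(
  targets=[
    [[0, 0, 0], [0, 0, 0], 1],
    [[0, 0, 0.05], [0, 0, 0], 0.4],
    [[0, 0, 0.05], [0, 0, 0], 0],
    [[0, 0, 0.05], [0, 0, 0], 0],
    [[0, 0, 0.05], [0, 0, 0], 0],
  ],
)

```text
time: 16.38
position: [0.5381, 0.1651, 0.1087]
eef_rot: [[-0.0, 1.0, 0.0], [1.0, 0.0, 0.0], [0.0, 0.0, -1.0]]
wrist_force: [0.4, -0.6, -0.9]
gripper_width: 0.987
finger_force: 0.0
```

Call:
carry_out(
  targets=[
    [[0, 0, 1], [0, 0, 0], 0],
    [[0, 0, 3.5], [0, 0, 0], 0],
    [[0, 0, 7], [0, 0, 0], 0],
    [[0, 0, 10], [0, 0, 0], 0],
    [[0, 0, 10], [0, 0, 0], 0],
  ],
)

```text
time: 16.8
position: [0.5418, 0.1663, 0.2156]
eef_rot: [[0.0, 1.0, 0.01], [1.0, -0.0, 0.004], [0.004, 0.01, -1.0]]
wrist_force: [1.2, 0.5, -0.3]
gripper_width: 1.0
finger_force: 0.0
```

Call:
carry_out(
  targets=[
    [[0, -3, 0], [0, 0, 0], 0],
    [[0, -7, 0], [0, 0, 0], 0],
    [[0, -10, 0], [0, 0, 0], 0],
    [[0, -12, 0], [0, 0, 0], 0],
    [[0, -12, 0], [0, 0, 0], 0],
  ],
)

```text
time: 17.22
position: [0.5381, 0.0389, 0.2094]
eef_rot: [[0.008, 1.0, 0.001], [1.0, -0.008, -0.003], [-0.003, 0.001, -1.0]]
wrist_force: [0.8, 0.0, -0.1]
gripper_width: 1.001
finger_force: 0.0
```

Run:
```python
from h import *
get_image("scene");get_image("scene")
o=get_obs();print(o["time"],o["position"],o["gripper_width"],o["wrist_force"])
s=get_image("side")["image"][150:390,120:400];c=get_image("scene")["image"][60:210,260:435]
cv2.imwrite("pics/w8.png",np.hstack([cv2.resize(s,(400,343)),cv2.resize(c,(400,343))])[:,:,::-1])
```

```text
17.3167 [0.53819358 0.04439133 0.20931115] 0.9997971629005276 [ 0.0180982   0.42321602 -0.05677221]
```

View pics/w8.png

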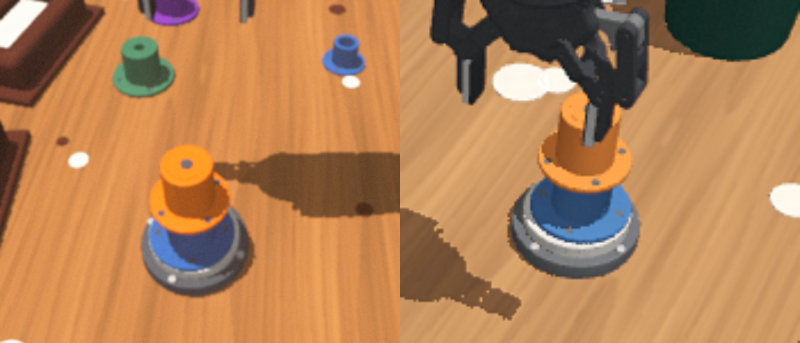

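Both views show the cap flat on the seated hub (left panel 190,200; right panel 585,160). The gripper is clear and the green hub hasn't moved.

```bash
python3 -c "
from plant import *
print(close_job())"
```

```text
the job is handed in; nothing more can be done
None
```

The large blue hub is fully home on the seat, the orange cap sits flat on it, the green hub was left where it was, and the job was handed in at about 17 s.

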